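# Clamp a cured resin block for finishing

### The arm

A 7-joint arm with a two-finger parallel gripper is mounted at the origin on the work surface. World frame = base frame: x ahead of the robot, y to its left, z up, the work surface at z = 0. Lengths are in m, angles in rad, forces in N, time in s.
With the tool pointing down it reaches from about 0.4 to 0.875 m from the base axis. Payload 19.3 kg.
Tool frame: the origin (TCP) lies at the very end of the fingers, on their centre line; the grasp point (between the pads) lies 19 mm behind it; z points along the fingers, y is the line along which they close (so a half turn about z gives the same grasp; the last joint's range is limited). The gripper opens to 85 mm and grips with 20 to 120 N. Pads are 22 mm wide; open, the fingers measure 114 mm over their backs; the gripper's body (76 mm by 85 mm) begins 54 mm behind the grasp point. The pads swing forward as they close: fully open they stand 13 mm farther back than shut.
Start: joints at [1.24, 0.521, -0.036, 1.599, 0.021, 1.021, -0.113], TCP at [0.161, -0.604, 0.231] pointing down, gripper open.
Joint ranges: [-2.91, 2.91], [-0.3, 2.13], [-1.5, 1.42], [0.17, 2.43], [-1.26, 4.41], [0.16, 1.93], [-2.52, 2.52]. Speed limits (rad/s): [1.89, 1.89, 2.39, 2.39, 3.01, 3.01, 3.01].

### API

Orientations are given as [roll, pitch, yaw] about the fixed x, y, z axes, in that order (R = Rz(yaw) Ry(pitch) Rx(roll)).
In Python, from workcell import monitor, optics, job_done gives the robot as it stands.
- The arm moves only by the shell command python3 -m handwheel 'ROWS' [FORCE]. ROWS is JSON, a list of rows, each an object of numbers: "dx", "dy", "dz": the shift along the tool's x, y, z in cm; "wx", "wy", "wz": the turn, a rotation vector about the tool's x, y, z in rad; "claw": the opening in per cent of the stroke, from 0 (shut) to 100 (fully open). A call has 1 to 8 rows; each row shifts and turns the commanded pose from where the row before left it, along the tool's axes as they then stand; what a row does not reach is not made up. A row lasts 1/8 s, in which the tool goes at most 62.5 mm and 10.7 degrees, less where a joint would pass 70% of its speed; a pose out of reach is approached as far as the arm can. A call with a gripper value outside its range is refused whole. The fingers move at their own pace and stop on an object; FORCE is the grip in N (left out, the last holds). Time passes only in rows, so rows that do not move let the fingers close. It gives the time, the measured TCP pose, the force, the opening and the grip force at its end, in the units of the state.
- monitor.observe(): the state, without advancing time (a new reading comes with each control period).
- optics.grab_frame(name): name is "side" or "top"; returns a dict with "frame" (420x560x3 uint8, blue, green, red), "fovy" (degrees; the focal length in pixels is half the picture's height over the tangent of half this angle, whatever the lens; pixels are square), "cx", "cy" (the principal point, pixels), "R" (3x3) and "t" (3): a world point X has camera coordinates R X + t. Camera axes: x right, y down, z forward; pixel columns grow to the right and rows downward; lengths in m; the calibration is good to about 2 mm. A picture is of the moment at which its call begins. There is no depth.
- job_done(): hands the job in; it is judged then, once.
Trained networks look in the newest picture that a camera, given by its name, has taken for a name from the list of things; names that differ only in an ending like _2 or _b are one class to them, and where a whole thing is asked for, a point or a joint stands for the part that bears it (a point fixed in the world has none). Each returns a list of dicts, best first, with "p" (0 to 1); they miss things now and then, are a little off and sometimes report something else, mostly with a low value. They report only what shows in the picture. A call takes as long as a camera call.
- optics.masks_of(name, camera): "region" (420x560 bool, what is visible of it) and "rect" ([left, top, width, height] in pixels, round what is visible of it).
The state is a dict: "clock": time; "qpos": joint angles; "qd": joint speeds; "joint_efforts": joint torques, N m; "position": TCP position; "tool_rot": TCP orientation; "force": force on the tool from outside, world axes, zero at the start; "moment": the same for the moment, N m; "grip_width": finger opening in m; "finger_force": force on a finger pad.
Only numpy, scipy, OpenCV 4.12 (cv2) and the standard library are available. Lean on these libraries where they do the work, as an engineer would, in place of code of your own. Each camera call takes 0.05 s, during which the arm holds its last target. There are 200 camera calls.

### The job

The long cured resin block sits part-way out of the screw clamp on the counter: push it along its channel until its end is fully home against the clamp's upright. Then wind the clamp's crank clockwise until the rubber pad meets the block, and snug it up by feel, about a quarter turn past first touch and never more than half a turn, so that the block is held but not marked. Let go of the crank and leave the other things on the counter where they are.

Things in the scene. Friction and masses are not known exactly. Their poses are not given: they have to be found in the camera images.
- clamp: Grey C-shaped screw clamp, bolted down. Origin on the counter (z = 0) under the vertical screw axis; +x points to its upright, jaw open to -x. Bed: x -115 to +80 mm, 110 mm wide, top 20 mm above the counter. Two rails (12 mm above the bed, x -115 to +45 mm) leave a 66 mm wide channel along x. Overhead arm: 44 mm wide, x -25 to +80 mm, 128 to 156 mm above the counter.
- clamp_stop (a point): Middle of the stop for the block: the upright's near face, 50 mm wide, at clamp x = +45 mm; this point is 40 mm above the counter. Same axes as the clamp. Fully home, the block's origin is at clamp x = -40 mm and its near end at clamp x = -125 mm, 10 mm beyond the bed's near edge.
- block: Translucent blue resin block 170 x 60 x 40 mm (x, y, z), 0.3 to 0.65 kg, lying in the clamp's channel with its long x axis along the clamp's x. Origin at the centre of its underside; top 60 mm above the counter. At the start its far end is 25 to 50 mm short of the stop. It slides with a push of under 8 N.
- pad: Round rubber-faced steel pad of 42 mm diameter at the foot of the screw; origin at the centre of its underside. It moves only up and down and does not turn with the screw. It is springy: after it touches the block, its force on the block grows by roughly 53 N for each further radian of crank.
- crank (a joint): Turn of the crank about the vertical screw axis, rad; grows clockwise seen from above and drives screw, crank and pad down 16 mm a turn. At 0 the crank arm points along clamp +y and the pad's underside is 96 mm above the counter; it touches the block at about 14.1. Range 0 to 19, start 5.5 to 10.2. Turns freely with 6 N at the knob, 2.2 N more per radian once pressing; stays where left.
- knob: Black upright knob at the crank's end, 60 mm from the screw axis: 23 mm diameter, 55 mm tall, spins freely on its pin, so it can be held while led round the circle. Origin at the centre of its underside, 0.5 mm above the crank arm (18 mm wide, 10 mm thick); 220.5 mm above the counter at crank value 0, sinking 2.546 mm per rad.
- cup: Bystander: frosted glass cup, 74 mm diameter, 90 mm tall, to the right of the clamp. Origin at the centre of its underside.
- scraper: Bystander: grey plastic scraper, 145 mm long, 14 mm high, lying to the left of the clamp. Origin at its underside.
- flashlight: Bystander: black UV flashlight lying on its side, 120 mm long, 36 mm high. Origin at its underside.
- cube: Bystander: blue resin cube of 60 mm. Origin at the centre of its underside.
- resin_bottle: Bystander: white bottle, 64 mm diameter, 160 mm tall. Origin at the centre of its underside.

How it is judged:
By the outcome, as a careful person would: the job done as asked, in the order asked, and still so for the second after the job is handed in, with the robot touching nothing.
It also fails if it takes over 61 s, if anything falls off the work surface, if the arm or the gripper's body presses on something with over 40 N, if the wrist force passes 120 N, or if a joint passes its speed limit or range.

## Working session

There is one attempt and no reset: what is moved stays moved. The work goes in short steps, Python scripts to look and compute and a shell command to move; the robot and the scene stay as the last step left them, time stands still between calls to the robot, and variables do not carry over. Pictures are saved under pics/ and viewed, at most 10 in all, crops included, and the job is handed in when it is done.

```bash
mkdir -p pics; ls; python3 - <<'E'
from workcell import monitor, optics
import cv2,numpy as np
s=monitor.observe();print({k:np.round(v,3).tolist() for k,v in s.items()})
for c in("side","top"):
    f=optics.grab_frame(c);cv2.imwrite(f"pics/{c}0.png",f["frame"]);print(c,f["fovy"],f["cx"],f["cy"],np.round(f["R"],4).tolist(),np.round(f["t"],4).tolist())
    for n in("clamp","block","knob","crank","pad","cup","flashlight","scraper","cube","resin_bottle"):
        for m in optics.masks_of(n,c)[:2]:
            ys,xs=np.nonzero(m["region"]);print(n,round(m["p"],2),m["rect"],xs.mean().round(1),ys.mean().round(1))
E
```

```text
pics
{'clock': 0.0, 'qpos': [1.24, 0.522, -0.036, 1.6, 0.021, 1.021, -0.113], 'qd': [0.0, 0.0, -0.001, 0.002, 0.001, -0.0, 0.001], 'joint_efforts': [-0.0, -92.71, 1.98, -36.994, 0.018, 0.008, 0.0], 'position': [0.161, -0.604, 0.231], 'tool_rot': [-3.14, 0.0, 0.261], 'force': [-0.459, -0.162, 0.235], 'moment': [-0.052, 0.038, -0.024], 'finger_force': 0.0, 'grip_width': 0.085}
side 46.46695792150525 279.90055840264233 206.17775422532384 [[-0.863, -0.5051, 0.0141], [-0.3699, 0.6124, -0.6987], [0.3442, -0.6082, -0.7153]] [0.5095, 0.3062, 1.1921]
clamp 0.66 [255.7, 128.8, 68.1, 98.9] 278.6 189.9
clamp 0.32 [266.2, 138.5, 19.9, 26.4] 274.4 149.8
block 0.91 [282.5, 189.5, 60.2, 25.4] 314.6 202.3
knob 0.61 [285.8, 127.1, 12.5, 19.4] 289.1 137.0
crank 0.8 [276.7, 127.1, 16.3, 39.2] 287.1 146.9
pad 0.58 [152.0, 305.2, 36.9, 56.0] 170.1 334.0
cup 0.73 [150.4, 308.5, 37.0, 52.8] 170.4 334.3
cup 0.64 [266.3, 137.3, 21.0, 29.0] 274.7 149.5
flashlight 0.79 [364.7, 156.2, 36.2, 15.7] 379.0 163.4
scraper 0.93 [238.2, 240.3, 55.6, 20.4] 261.6 248.0
cube 0.75 [205.6, 360.5, 28.3, 39.3] 219.3 379.0
resin_bottle 0.64 [150.9, 305.7, 37.4, 54.8] 170.3 334.2
resin_bottle 0.19 [255.6, 127.8, 61.9, 94.6] 278.4 189.7
top 52.54068186333588 277.1064439255849 203.9039799437292 [[0.0254, -0.9995, -0.0163], [-0.997, -0.0241, -0.0742], [0.0738, 0.0182, -0.9971]] [0.0302, 0.6065, 1.2026]
clamp 0.75 [306.2, 153.2, 62.4, 86.8] 331.3 189.7
crank 0.73 [330.4, 173.9, 40.2, 16.3] 349.6 182.2
cup 0.8 [376.0, 139.4, 26.7, 29.5] 387.4 151.9
flashlight 0.59 [431.4, 236.5, 22.1, 41.2] 442.6 256.0
cube 0.68 [124.2, 230.7, 30.1, 28.8] 136.9 243.2
resin_bottle 0.95 [124.4, 178.6, 35.8, 27.6] 142.4 190.8
```

View pics/side0.png

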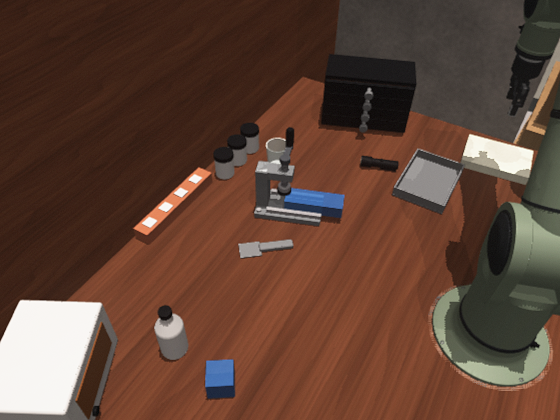

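View pics/top0.png

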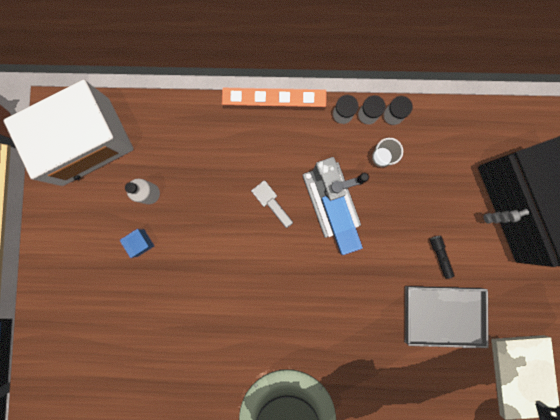

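Side view: clamp at about (280,190), block (314,202), knob (290,137). Top view: block (343,225), screw axis near (338,186), knob (364,178). The crank arm points to clamp -y, so the crank value is about 9.4.

```bash
cat > h.py <<'E'
from workcell import monitor, optics
import cv2,numpy as np
def K(f):
    F=f["frame"].shape[0]/2/np.tan(np.radians(f["fovy"])/2);return np.array([[F,0,f["cx"]],[0,F,f["cy"]],[0,0,1]])
def plane(f,uv,z):
    R=np.array(f["R"]);t=np.array(f["t"]);c=-R.T@t
    d=R.T@np.linalg.inv(K(f))@np.array([uv[0],uv[1],1.]);return c+d*(z-c[2])/d[2]
def proj(f,X):
    p=(np.array(f["R"])@np.atleast_2d(X).T).T+np.array(f["t"]);q=(K(f)@p.T).T;return q[:,:2]/q[:,2:]
def blue(f):
    h=cv2.cvtColor(f["frame"],cv2.COLOR_BGR2HSV);return cv2.inRange(h,(100,120,40),(125,255,255))
E
python3 - <<'E'
from h import *
ft=optics.grab_frame("top");fs=optics.grab_frame("side")
np.set_printoptions(precision=4,suppress=True)
m=blue(ft);m[:,:290]=0;m[:,400:]=0;m[:150]=0;m[270:]=0
cn=max(cv2.findContours(m,0,1)[0],key=cv2.contourArea)
print(cv2.boxPoints(cv2.minAreaRect(cn)))
r=cv2.minAreaRect(np.array([plane(ft,p,.06)[:2]*1000 for p in cn[:,0]],np.float32))
print(r,cv2.boxPoints(r))
for f,n,(x,y,w,h) in((ft,"t",(290,140,120,120)),(fs,"s",(240,110,120,120))):
    cv2.imwrite(f"pics/c{n}.png",cv2.resize(f["frame"][y:y+h,x:x+w],None,fx=5,fy=5,interpolation=2))
E
python3 -c "
import cv2,numpy as np
cv2.imwrite('pics/c.png',cv2.resize(np.hstack([cv2.imread('pics/ct.png'),cv2.imread('pics/cs.png')]),(800,400)))"
```

```text
[[321.2677 198.2585]
 [322.7846 197.7231]
 [339.3077 244.5385]
 [337.7908 245.0739]]
((557.8902587890625, -104.36519622802734), (137.50303649902344, 4.4866743087768555), 20.38023567199707) [[ 492.6612 -126.2049]
 [ 494.2237 -130.4107]
 [ 623.1193  -82.5255]
 [ 621.5568  -78.3197]]
```

View pics/c.png

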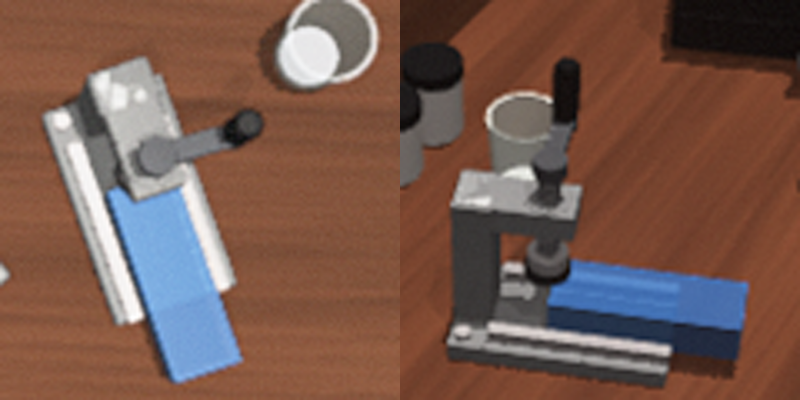

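The top crop shows the block's near end at bottom and the knob pointing right and slightly up. The side crop shows the pad above the block, near its far end. I'll fit clamp pose, block offset and crank from these corner pixels.

```bash
python3 - <<'E'
from h import *
from scipy.optimize import least_squares
ft=optics.grab_frame("top");fs=optics.grab_frame("side")
T=[((-115,55,20),(120,325)),((80,22,156),(90,75)),((80,-22,156),(148,58)),((-25,22,156),(133,200)),((-25,-22,156),(187,180)),(('b',30,60),(177,378)),(('b',-30,60),(240,358)),('k',(245,120))]
S=[((80,22,156),(52,208)),((-25,22,156),(180,218)),((-25,-22,156),(182,186)),((80,-22,156),(62,172)),((-115,55,20),(268,372)),(('b',30,60),(338,312)),(('b',-30,60),(348,283)),('k',(167,63))]
def res(p):
    x,y,w,d,c=p;out=[]
    for f,L,o in((ft,T,(290,140)),(fs,S,(240,110))):
        P=[]
        for q,_ in L:
            if q=='k':q=(60*np.sin(c),60*np.cos(c),220.5-2.546*c+55)
            elif q[0]=='b':q=(-125-d,q[1],q[2])
            P.append(q)
        P=np.array(P)/1000;C,s=np.cos(w),np.sin(w)
        W=np.c_[x+C*P[:,0]-s*P[:,1],y+s*P[:,0]+C*P[:,1],P[:,2]]
        out.append(proj(f,W)-(np.array([u for _,u in L])/3.333+o))
    return np.vstack(out).ravel()
r=least_squares(res,[.65,-.08,.35,35,9.4],x_scale=[.01,.01,.1,10,.1],loss="soft_l1")
print(r.x);print(res(r.x).reshape(-1,2).round(1).tolist())
x,y,w,d,c=r.x;C,s=np.cos(w),np.sin(w)
wp=lambda a,b:(round(x+C*a-s*b,4),round(y+s*a+C*b,4))
print("near end",wp(-125-d,0),"home",wp(-125,0),"knob",wp(60*.001*0,0))
x_=lambda a,b:(x+(C*a-s*b)/1000,y+(s*a+C*b)/1000)
print("near",x_(-125-d,0),"home",x_(-125,0),"knob",x_(60*np.sin(c),60*np.cos(c)),"zk",220.5-2.546*c)
for n in("cup","resin_bottle"):
    pass
E
```

```text
[ 0.63817314 -0.10528769  0.36956048 46.08856275  9.44795765]
[[-0.6, 0.5], [-0.6, 0.2], [-2.0, -0.5], [0.6, 0.8], [0.5, 1.0], [-0.8, 0.8], [0.7, -0.5], [0.8, 0.2], [-0.3, -1.4], [-1.2, 0.0], [0.4, -0.7], [-0.3, -0.8], [0.0, 0.1], [0.6, 4.7], [-1.0, -1.1], [-0.5, -0.3]]
near end (np.float64(-158.8995), np.float64(-61.9034)) home (np.float64(-115.9226), np.float64(-45.256)) knob (np.float64(0.6382), np.float64(-0.1053))
near (np.float64(0.4786354199515185), np.float64(-0.16708584134772966)) home (np.float64(0.5216123684375122), np.float64(-0.15043839365246534)) knob (np.float64(0.6585428895110592), np.float64(-0.16172414633909998)) zk 196.44549982623607
```

```bash
python3 -m handwheel '[{"dx":3.2,"dy":-2.8,"claw":0},{"dx":3.2,"dy":-2.8},{"dx":3.2,"dy":-2.8},{"dx":3.2,"dy":-2.8},{"dx":3.2,"dy":-2.8},{"dx":3.2,"dy":-2.8}]' 40; python3 -m handwheel '[{"dx":3.2,"dy":-2.8,"claw":0},{"dx":3.2,"dy":-2.8},{"dx":3.2,"dy":-2.8},{"dx":3.2,"dy":-2.8},{"dx":3.2,"dy":-2.8},{"dx":3.2,"dy":-2.8,"wz":-0.109},{}]'
```

```text
schema error: expected keys dx, dy, dz, wx, wy, wz, claw
schema error: expected keys dx, dy, dz, wx, wy, wz, claw
```

```bash
python3 -m handwheel '[{"dx":3.2,"dy":-2.8,"dz":0,"wx":0,"wy":0,"wz":0,"claw":0},{"dx":3.2,"dy":-2.8,"dz":0,"wx":0,"wy":0,"wz":0,"claw":0},{"dx":3.2,"dy":-2.8,"dz":0,"wx":0,"wy":0,"wz":0,"claw":0},{"dx":3.2,"dy":-2.8,"dz":0,"wx":0,"wy":0,"wz":0,"claw":0},{"dx":3.2,"dy":-2.8,"dz":0,"wx":0,"wy":0,"wz":0,"claw":0},{"dx":3.2,"dy":-2.8,"dz":0,"wx":0,"wy":0,"wz":0,"claw":0}]' 40
python3 -m handwheel '[{"dx":3.2,"dy":-2.8,"dz":0,"wx":0,"wy":0,"wz":0,"claw":0},{"dx":3.2,"dy":-2.8,"dz":0,"wx":0,"wy":0,"wz":0,"claw":0},{"dx":3.2,"dy":-2.8,"dz":0,"wx":0,"wy":0,"wz":0,"claw":0},{"dx":3.2,"dy":-2.8,"dz":0,"wx":0,"wy":0,"wz":0,"claw":0},{"dx":3.2,"dy":-2.8,"dz":0,"wx":0,"wy":0,"wz":0,"claw":0},{"dx":3.2,"dy":-2.8,"dz":0,"wx":0,"wy":0,"wz":-0.109,"claw":0},{"dx":0,"dy":0,"dz":0,"wx":0,"wy":0,"wz":0,"claw":0}]'
```

```text
clock: 2.05
position: [0.304, -0.3909, 0.2315]
tool_rot: [3.141, -0.0, 0.261]
force: [0.6, -0.6, 0.5]
grip_width: 0.0
finger_force: 0.0
clock: 2.92
position: [0.447, -0.1777, 0.2314]
tool_rot: [-3.141, -0.001, 0.376]
force: [-0.6, -0.9, 0.5]
grip_width: -0.0002
finger_force: 0.0
```

```bash
python3 -m handwheel '[{"dx":0,"dy":0,"dz":5,"wx":0,"wy":0,"wz":0,"claw":0},{"dx":0,"dy":0,"dz":5,"wx":0,"wy":0,"wz":0,"claw":0},{"dx":0,"dy":0,"dz":5,"wx":0,"wy":0,"wz":0,"claw":0},{"dx":0,"dy":0,"dz":4.5,"wx":0,"wy":0,"wz":0,"claw":0},{"dx":0.5,"dy":0,"dz":0,"wx":0,"wy":0,"wz":0,"claw":0},{"dx":0.5,"dy":0,"dz":0,"wx":0,"wy":0,"wz":0,"claw":0}]'; python3 -m handwheel '[{"dx":0.5,"dy":0,"dz":0,"wx":0,"wy":0,"wz":0,"claw":0},{"dx":0.5,"dy":0,"dz":0,"wx":0,"wy":0,"wz":0,"claw":0},{"dx":0.5,"dy":0,"dz":0,"wx":0,"wy":0,"wz":0,"claw":0},{"dx":0.5,"dy":0,"dz":0,"wx":0,"wy":0,"wz":0,"claw":0}]'
```

```text
clock: 3.68
position: [0.4558, -0.177, 0.0378]
tool_rot: [3.141, -0.001, 0.369]
force: [-0.2, -0.1, 0.8]
grip_width: 0.0
finger_force: 0.0
clock: 4.18
position: [0.4734, -0.1695, 0.0365]
tool_rot: [3.142, 0.001, 0.369]
force: [-5.2, -2.4, 4.4]
grip_width: 0.0005
finger_force: 2.4
```

```bash
python3 -m handwheel '[{"dx":0.5,"dy":0,"dz":0,"wx":0,"wy":0,"wz":0,"claw":0},{"dx":0.5,"dy":0,"dz":0,"wx":0,"wy":0,"wz":0,"claw":0},{"dx":0.5,"dy":0,"dz":0,"wx":0,"wy":0,"wz":0,"claw":0}]'
```

```text
clock: 4.55
position: [0.4877, -0.1639, 0.0362]
tool_rot: [-3.141, 0.0, 0.37]
force: [-4.4, -1.5, 4.0]
grip_width: -0.0
finger_force: 2.3
```

```bash
python3 -m handwheel '[{"dx":0.5,"dy":0,"dz":0,"wx":0,"wy":0,"wz":0,"claw":0},{"dx":0.5,"dy":0,"dz":0,"wx":0,"wy":0,"wz":0,"claw":0},{"dx":0.5,"dy":0,"dz":0,"wx":0,"wy":0,"wz":0,"claw":0},{"dx":0.3,"dy":0,"dz":0,"wx":0,"wy":0,"wz":0,"claw":0}]'; python3 -m handwheel '[{"dx":0.2,"dy":0,"dz":0,"wx":0,"wy":0,"wz":0,"claw":0},{"dx":0.2,"dy":0,"dz":0,"wx":0,"wy":0,"wz":0,"claw":0}]'
```

```text
clock: 5.05
position: [0.5046, -0.1572, 0.0363]
tool_rot: [-3.142, -0.0, 0.37]
force: [-4.0, -1.7, 3.6]
grip_width: 0.0003
finger_force: 2.2
clock: 5.3
position: [0.5081, -0.156, 0.0363]
tool_rot: [-3.142, -0.0, 0.37]
force: [-3.7, -0.8, 0.9]
grip_width: 0.0001
finger_force: 1.4
```

```bash
python3 -m handwheel '[{"dx":0.2,"dy":0,"dz":0,"wx":0,"wy":0,"wz":0,"claw":0}]'
```

```text
clock: 5.42
position: [0.51, -0.1552, 0.0363]
tool_rot: [-3.142, -0.0, 0.37]
force: [-2.7, -0.4, 0.9]
grip_width: 0.0003
finger_force: 1.3
```

```bash
for i in 1; do python3 -m handwheel '[{"dx":0.15,"dy":0,"dz":0,"wx":0,"wy":0,"wz":0,"claw":0},{"dx":0,"dy":0,"dz":0,"wx":0,"wy":0,"wz":0,"claw":0}]'; done;  python3 -m handwheel '[{"dx":0.15,"dy":0,"dz":0,"wx":0,"wy":0,"wz":0,"claw":0},{"dx":0,"dy":0,"dz":0,"wx":0,"wy":0,"wz":0,"claw":0}]'
```

```text
clock: 5.68
position: [0.5116, -0.1546, 0.0363]
tool_rot: [3.142, -0.001, 0.37]
force: [-0.4, -0.4, -0.0]
grip_width: -0.0
finger_force: 0.2
clock: 5.92
position: [0.5119, -0.1545, 0.0362]
tool_rot: [-3.141, 0.002, 0.369]
force: [-5.8, -1.3, 4.3]
grip_width: -0.0
finger_force: 3.4
```

```bash
python3 -m handwheel '[{"dx":0.15,"dy":0,"dz":0,"wx":0,"wy":0,"wz":0,"claw":0},{"dx":0,"dy":0,"dz":0,"wx":0,"wy":0,"wz":0,"claw":0}]'
```

```text
clock: 6.18
position: [0.5119, -0.1545, 0.0361]
tool_rot: [-3.141, 0.004, 0.369]
force: [-14.5, -4.5, 10.2]
grip_width: -0.0001
finger_force: 7.4
```

Force climbs with no motion, so the block is home. Next I back off, lift and go over the knob.

```bash
python3 -m handwheel '[{"dx":-1,"dy":0,"dz":0,"wx":0,"wy":0,"wz":0,"claw":0},{"dx":-3,"dy":0,"dz":0,"wx":0,"wy":0,"wz":0,"claw":0},{"dx":0,"dy":0,"dz":-5,"wx":0,"wy":0,"wz":0,"claw":50},{"dx":0,"dy":0,"dz":-5,"wx":0,"wy":0,"wz":0,"claw":50},{"dx":0,"dy":0,"dz":-5,"wx":0,"wy":0,"wz":0,"claw":50},{"dx":0,"dy":0,"dz":-5,"wx":0,"wy":0,"wz":0,"claw":50},{"dx":0,"dy":0,"dz":-5,"wx":0,"wy":0,"wz":0,"claw":50},{"dx":0,"dy":0,"dz":-1,"wx":0,"wy":0,"wz":0,"claw":50}]'; python3 -m handwheel '[{"dx":4.2,"dy":1.5,"dz":0,"wx":0,"wy":0,"wz":0,"claw":50},{"dx":4.2,"dy":1.5,"dz":0,"wx":0,"wy":0,"wz":0,"claw":50},{"dx":4.2,"dy":1.5,"dz":0,"wx":0,"wy":0,"wz":0,"claw":50},{"dx":4.2,"dy":1.5,"dz":0,"wx":0,"wy":0,"wz":0,"claw":50},{"dx":0,"dy":0,"dz":0,"wx":0,"wy":0,"wz":0,"claw":50}]'
python3 - <<'E'
from h import *
p=monitor.observe()["position"];c=9.448;w=.3696
k=np.array([.63817-0.,-.10529]);R=np.array([[np.cos(w),-np.sin(w)],[np.sin(w),np.cos(w)]])
kc=R.T@(np.array(p[:2])-k);print(kc*1000)
for n in("top","side"):
    f=optics.grab_frame(n)
    W=np.r_[k+R@np.array([.06*np.sin(c),.06*np.cos(c)]),.2515]
    print(n,proj(f,W),proj(f,p))
    u,v=proj(f,W)[0].astype(int);cv2.imwrite(f"pics/k{n}.png",cv2.resize(f["frame"][v-50:v+50,u-50:u+50],None,fx=4,fy=4,interpolation=2))
cv2.imwrite("pics/k.png",np.hstack([cv2.imread("pics/ktop.png"),cv2.imread("pics/kside.png")]))
E
```

```text
clock: 7.18
position: [0.4778, -0.1684, 0.2994]
tool_rot: [3.138, -0.004, 0.37]
force: [-0.1, -0.3, -0.9]
grip_width: 0.0427
finger_force: 0.0
clock: 7.8
position: [0.6568, -0.1623, 0.2939]
tool_rot: [-3.14, 0.001, 0.371]
force: [-0.8, -0.0, 0.7]
grip_width: 0.0427
finger_force: 0.0
[ -3.2258292  -59.86977411]
top [[364.29300101 176.24634408]] [[368.0847599  174.39931837]]
side [[289.59357591 128.5889899 ]] [[290.71560778 115.79448961]]
```

View pics/k.png

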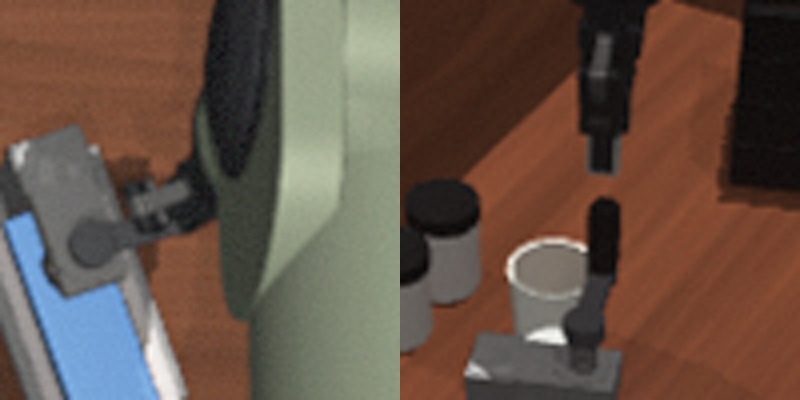

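The side crop shows the fingers (603,140) directly above the knob (603,240). In the top crop the gripper hides the knob, as it should. Descend.

```bash
python3 -m handwheel '[{"dx":0.15,"dy":0,"dz":2.5,"wx":0,"wy":0,"wz":0,"claw":50},{"dx":0,"dy":0,"dz":2,"wx":0,"wy":0,"wz":0,"claw":50},{"dx":0,"dy":0,"dz":2,"wx":0,"wy":0,"wz":0,"claw":50},{"dx":0,"dy":0,"dz":1.6,"wx":0,"wy":0,"wz":0,"claw":50},{"dx":0,"dy":0,"dz":0,"wx":0,"wy":0,"wz":0,"claw":50}]'; python3 -m handwheel '[{"dx":0,"dy":0,"dz":0,"wx":0,"wy":0,"wz":0,"claw":15},{"dx":0,"dy":0,"dz":0,"wx":0,"wy":0,"wz":0,"claw":15},{"dx":0,"dy":0,"dz":0,"wx":0,"wy":0,"wz":0,"claw":15},{"dx":0,"dy":0,"dz":0,"wx":0,"wy":0,"wz":0,"claw":15},{"dx":0,"dy":0,"dz":0,"wx":0,"wy":0,"wz":0,"claw":15}]' 50
```

```text
clock: 8.52
position: [0.6556, -0.163, 0.2145]
tool_rot: [-3.141, 0.001, 0.369]
force: [0.9, -0.1, 1.4]
grip_width: 0.0427
finger_force: 0.0
clock: 9.15
position: [0.6571, -0.164, 0.2166]
tool_rot: [3.139, -0.002, 0.369]
force: [2.2, -4.7, 2.3]
grip_width: 0.0216
finger_force: 49.6
```

```bash
python3 -m handwheel '[{"dx":-1.55,"dy":-0.2,"dz":0.067,"wx":0,"wy":0,"wz":0,"claw":15},{"dx":-1.45,"dy":-0.6,"dz":0.067,"wx":0,"wy":0,"wz":0,"claw":15},{"dx":-1.24,"dy":-0.95,"dz":0.067,"wx":0,"wy":0,"wz":0,"claw":15},{"dx":-0.95,"dy":-1.24,"dz":0.067,"wx":0,"wy":0,"wz":0,"claw":15}]'
cat > st.py <<'E'
from h import *
s=monitor.observe();p=s["position"];w=.3696
R=np.array([[np.cos(w),-np.sin(w)],[np.sin(w),np.cos(w)]])
q=R.T@(np.array(p[:2])-[.63817,-.10529])*1000
print("clamp xy",q.round(1),"r",np.hypot(*q).round(1),"c mod",(np.arctan2(*q)%(2*np.pi)).round(3),"z",round(p[2],4),"F clamp",(R.T@s["force"][:2]).round(1),np.round(s["force"][2],1),"w",round(s["grip_width"],4),"t",round(s["clock"],2))
E
python3 st.py
```

```text
clock: 9.65
position: [0.5988, -0.1526, 0.2139]
tool_rot: [3.141, -0.005, 0.37]
force: [14.8, 8.2, -4.9]
grip_width: 0.0212
finger_force: 49.1
clamp xy [-53.8 -29.9] r 61.5 c mod 4.205 z 0.2139 F clamp [16.7  2.3] -4.9 w 0.0212 t 9.65
```

```bash
python3 -m handwheel '[{"dx":-0.5,"dy":-1.5,"dz":0.067,"wx":0,"wy":0,"wz":0,"claw":15},{"dx":-0.15,"dy":-1.55,"dz":0.067,"wx":0,"wy":0,"wz":0,"claw":15},{"dx":0.2,"dy":-1.55,"dz":0.067,"wx":0,"wy":0,"wz":0,"claw":15}]'; python3 st.py
```

```text
clock: 10.02
position: [0.5785, -0.1126, 0.212]
tool_rot: [3.139, -0.005, 0.369]
force: [20.2, -4.8, -8.5]
grip_width: 0.0212
finger_force: 49.3
clamp xy [-58.3  14.8] r 60.1 c mod 4.961 z 0.212 F clamp [ 17.1 -11.7] -8.5 w 0.0212 t 10.03
```

```bash
python3 -m handwheel '[{"dx":0.75,"dy":-1.42,"dz":0.1,"wx":0,"wy":0,"wz":0,"claw":15},{"dx":1.05,"dy":-1.22,"dz":0.1,"wx":0,"wy":0,"wz":0,"claw":15},{"dx":1.25,"dy":-0.95,"dz":0.08,"wx":0,"wy":0,"wz":0,"claw":15},{"dx":1.45,"dy":-0.6,"dz":0.08,"wx":0,"wy":0,"wz":0,"claw":15}]'; python3 st.py
```

```text
clock: 10.52
position: [0.6042, -0.0576, 0.2089]
tool_rot: [3.139, -0.002, 0.369]
force: [-0.1, -9.9, 11.6]
grip_width: 0.0216
finger_force: 51.5
clamp xy [-14.4  56.7] r 58.5 c mod 6.034 z 0.2089 F clamp [-3.7 -9.2] 11.6 w 0.0216 t 10.53
```

```bash
python3 -m handwheel '[{"dx":1.55,"dy":-0.15,"dz":0.03,"wx":0,"wy":0,"wz":0,"claw":15},{"dx":1.54,"dy":0.22,"dz":0.04,"wx":0,"wy":0,"wz":0,"claw":15},{"dx":1.44,"dy":0.63,"dz":0.06,"wx":0,"wy":0,"wz":0,"claw":15},{"dx":1.23,"dy":0.96,"dz":0.06,"wx":0,"wy":0,"wz":0,"claw":15}]'; python3 st.py
```

```text
clock: 11.02
position: [0.6634, -0.0518, 0.2065]
tool_rot: [3.141, -0.0, 0.37]
force: [-7.6, -2.9, 9.0]
grip_width: 0.0214
finger_force: 51.0
clamp xy [42.8 40.8] r 59.1 c mod 0.81 z 0.2065 F clamp [-8.1  0.1] 9.0 w 0.0214 t 11.03
```

```bash
python3 -m handwheel '[{"dx":0.91,"dy":1.26,"dz":0.05,"wx":0,"wy":0,"wz":0,"claw":15},{"dx":0.57,"dy":1.47,"dz":0.05,"wx":0,"wy":0,"wz":0,"claw":15},{"dx":0.17,"dy":1.56,"dz":0.05,"wx":0,"wy":0,"wz":0,"claw":15}]'; python3 st.py
```

```text
clock: 11.4
position: [0.6947, -0.0844, 0.2048]
tool_rot: [-3.14, -0.002, 0.371]
force: [-3.4, 5.3, 2.4]
grip_width: 0.0216
finger_force: 50.6
clamp xy [60.2 -1. ] r 60.2 c mod 1.587 z 0.2048 F clamp [-1.2  6.2] 2.4 w 0.0216 t 11.4
```

```bash
python3 -m handwheel '[{"dx":-0.21,"dy":1.5,"dz":0.06,"wx":0,"wy":0,"wz":0,"claw":15},{"dx":-0.59,"dy":1.4,"dz":0.06,"wx":0,"wy":0,"wz":0,"claw":15},{"dx":-0.91,"dy":1.21,"dz":0.06,"wx":0,"wy":0,"wz":0,"claw":15}]'; python3 st.py; python3 -m handwheel '[{"dx":-1.19,"dy":0.94,"dz":0.06,"wx":0,"wy":0,"wz":0,"claw":15},{"dx":-1.39,"dy":0.61,"dz":0.06,"wx":0,"wy":0,"wz":0,"claw":15}]'; python3 st.py
```

```text
clock: 11.78
position: [0.6946, -0.129, 0.2031]
tool_rot: [-3.142, -0.005, 0.371]
force: [6.9, 5.9, -2.0]
grip_width: 0.0216
finger_force: 50.1
clamp xy [ 44.1 -42.5] r 61.2 c mod 2.338 z 0.2031 F clamp [8.6 3. ] -2.0 w 0.0216 t 11.78
clock: 12.02
position: [0.6762, -0.1539, 0.2019]
tool_rot: [3.14, -0.005, 0.37]
force: [9.9, 2.1, -3.6]
grip_width: 0.0212
finger_force: 49.9
clamp xy [ 17.9 -59.1] r 61.7 c mod 2.848 z 0.2019 F clamp [10.  -1.6] -3.6 w 0.0212 t 12.03
```

```bash
python3 -m handwheel '[{"dx":-1.45,"dy":0.2,"dz":0.06,"wx":0,"wy":0,"wz":0,"claw":15},{"dx":0,"dy":0,"dz":0,"wx":0,"wy":0,"wz":0,"claw":15}]'; python3 st.py
```

```text
clock: 12.28
position: [0.6618, -0.1623, 0.2011]
tool_rot: [3.14, -0.002, 0.369]
force: [1.1, -5.4, -1.8]
grip_width: 0.0216
finger_force: 50.2
clamp xy [  1.5 -61.7] r 61.7 c mod 3.118 z 0.2011 F clamp [-0.9 -5.4] -1.8 w 0.0216 t 12.28
```

```bash
python3 -m handwheel '[{"dx":0,"dy":0,"dz":0,"wx":0,"wy":0,"wz":0,"claw":50},{"dx":0,"dy":0,"dz":0,"wx":0,"wy":0,"wz":0,"claw":50},{"dx":0,"dy":0,"dz":0,"wx":0,"wy":0,"wz":0,"claw":50},{"dx":0,"dy":0,"dz":-3,"wx":0,"wy":0,"wz":0,"claw":50},{"dx":0,"dy":0,"dz":-5,"wx":0,"wy":0,"wz":0,"claw":50},{"dx":0,"dy":0,"dz":-5,"wx":0,"wy":0,"wz":0,"claw":50}]'; python3 -m handwheel '[{"dx":-4,"dy":4,"dz":0,"wx":0,"wy":0,"wz":0,"claw":50},{"dx":-4,"dy":4,"dz":0,"wx":0,"wy":0,"wz":0,"claw":50},{"dx":-4,"dy":4,"dz":0,"wx":0,"wy":0,"wz":0,"claw":50},{"dx":-4,"dy":4,"dz":0,"wx":0,"wy":0,"wz":0,"claw":50},{"dx":0,"dy":4,"dz":0,"wx":0,"wy":0,"wz":0,"claw":50},{"dx":0,"dy":4,"dz":0,"wx":0,"wy":0,"wz":0,"claw":50},{"dx":0,"dy":4,"dz":0,"wx":0,"wy":0,"wz":0,"claw":50}]'
python3 - <<'E'
from h import *
w=.3696;R=np.array([[np.cos(w),-np.sin(w)],[np.sin(w),np.cos(w)]])
im=[]
for n,(u,v) in(("top",(350,190)),("side",(300,170))):
    f=optics.grab_frame(n);F=f["frame"].copy()
    a=F[v-60:v+60,u-60:u+60];a=cv2.resize(a,(400,400),interpolation=2)
    def mark(X,col):
        q=(proj(f,X)[0]-[u-60,v-60])*400/120;cv2.circle(a,tuple(int(i) for i in q),3,col,-1)
    for y in(.03,-.03):mark(np.r_[R@np.array([-.125,y])+[.63817,-.10529],.06],(0,255,0))
    for c in(15.68,):mark(np.r_[R@np.array([.06*np.sin(c),.06*np.cos(c)-.0013])+[.63817,-.10529],.2755-.002546*c],(0,0,255))
    im.append(a)
cv2.imwrite("pics/end.png",np.hstack(im))
E
```

```text
clock: 13.02
position: [0.6614, -0.161, 0.3315]
tool_rot: [-3.141, 0.0, 0.37]
force: [0.3, 0.0, -0.5]
grip_width: 0.0426
finger_force: 0.0
clock: 13.9
position: [0.6139, -0.4811, 0.3302]
tool_rot: [3.142, -0.0, 0.37]
force: [-0.0, -0.5, -0.2]
grip_width: 0.0426
finger_force: 0.0
```

View pics/end.png

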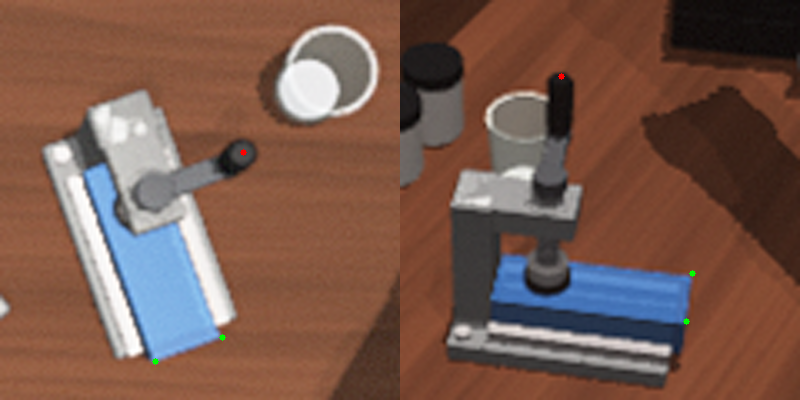

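The final picture shows the block's near end on the predicted home corners (green), the pad down on the block, and the knob on its predicted spot (red). The cup is where it was.

```bash
python3 -c "
from workcell import job_done;print(job_done())"
```

```text
the job is handed in; nothing more can be done
None
```

The block is fully home against the upright and clamped at about crank 15.68, roughly a quarter turn past the given touch value of about 14.1. The crank is released, nothing else was touched as far as I could tell, and the job was handed in at about 14 s with no verdict shown.

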